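Find the worn spring of the sieve shaker and release its cartridge

ROBOT

A 6-joint arm with a two-finger parallel gripper is mounted at the origin on the work surface. World frame = base frame: x ahead of the robot, y to its left, z up, the work surface at z = 0. Lengths are in m, angles in rad, forces in N, time in s.
With the tool pointing down it reaches from about 0.325 to 0.9 m from the base axis. Payload 6.1 kg.
Tool frame: the origin (TCP) lies midway between the tips of the shut fingers; the grasp point (between the pads) lies 19 mm behind it; y points along the fingers, x is the direction in which the jaws open and shut, and the axes are right-handed (so a half turn about y gives the same grasp; the last joint's range is limited). The gripper opens to 85 mm and grips with 20 to 120 N. Pads are 22 mm wide; open, the fingers measure 114 mm over their backs; the gripper's body (76 mm by 85 mm) begins 54 mm behind the grasp point. The pads swing forward as they close: fully open they stand 13 mm farther back than shut.
Start: joints at [-1.421, 0.22, 1.526, -0, 1.395, -0.126], TCP at [0.17, -0.601, 0.231] pointing down, gripper open.
Joint ranges: [-2.98, 2.98], [-0.91, 2.08], [0.09, 2.57], [-1.24, 4.39], [0.2, 2.65], [-2.68, 2.68]. Speed limits (rad/s): [2.57, 2.57, 3.01, 3.14, 3.14, 3.14].

INTERFACE

Orientations are given as a rotation vector (axis times angle).
In Python, from rig import readout, imaging, order gives the robot as it stands. The module is installed in compiled form; this text tells all that it offers.
- The arm moves only by the tool move_arm, never from a script. Its argument "moves" is a list that holds one entry, the list of rows, each a list of 5 numbers: the opening, from 0 (shut) to 1 (fully open), then the shift along the tool's x, y, z as a fraction of full scale, then the turn about the tool's y as a fraction of full scale. In form: [[[fingers, tx, ty, tz, roll], ...]]. A call has exactly 8 rows; each row is the pose to reach, as a shift and turn from the pose commanded when the call began, along the tool's axes at that moment; what a row does not reach only later rows make up. Full scale, the value 1, is 0.3 m for a shift and 90 degrees for a turn. A row lasts 1/12 s, in which the tool goes at most 41.7 mm and 7.16 degrees, less where a joint would pass 70% of its speed; a pose out of reach is approached as far as the arm can. A call with a number of a shift or a turn outside -1 to 1 is refused whole. A call with a gripper value outside its range is refused whole. The fingers move at their own pace and stop on an object; the grip force is fixed at half the most. Time passes only in rows, so rows that repeat a pose let the fingers close, or fill a call up. It gives the time, the measured TCP pose, the force and the opening at its end, in the units of the state.
- readout.read_state(): the state, without advancing time (a new reading comes with each control period).
- imaging.snapshot(name): name is "scene" or "top"; returns a dict with "frame" (384x512x3 uint8, blue, green, red), "fov_y" (degrees; the focal length in pixels is half the picture's height over the tangent of half this angle, whatever the lens; pixels are square), "cx", "cy" (the principal point, pixels), "extrinsics" (4x4, takes a point from camera to world coordinates). Camera axes: x right, y down, z forward; pixel columns grow to the right and rows downward; lengths in m; the calibration is good to about 2 mm. A picture is of the moment at which its call begins. There is no depth.
- order.close_job(): hands the job in, once; it reports no verdict.
The state is a dict: "time": time; "q": joint angles; "dq": joint speeds; "tau": joint torques, N m; "tool_pos": TCP position; "ee_rot": TCP orientation; "contact_force": force on the tool from outside, world axes, zero at the start; "torque": the same for the moment, N m; "gripper_width": opening from 0.0 (shut) to 1.0 (fully open).
Only numpy, scipy, OpenCV 4.12 (cv2) and the standard library are available. Lean on these libraries where they do the work, as an engineer would, in place of code of your own. Each camera call takes 0.05 s, during which the arm holds its last target. There are 200 camera calls.

TASK

One of the three springs of this sieve shaker has gone soft. Press the rubber pads about a centimetre down with a fingertip, one after another (seen from the robot: first the left one, then the near one, then the right one), to feel which is the softest, then push that mount's steel release tab fully down so that its cartridge can be changed, and move clear. Go gently, as with a thumb, leave the other two tabs standing, lift nothing and leave the things lying about alone.

Things in the scene. Friction and masses are not known exactly. Their poses are not given: they have to be found in the camera images.
- shaker: Sieve shaker base, sieve plate off: grey box 90 mm high with a flat deck, bolted to the table. Origin on the table under the drive head (34 mm radius, 18 mm high on the deck). Box: x -170 to 130, y -150 to 150 mm in its frame. Its front (-x) faces the robot, +y is the robot's left; yaw within 0.4 rad. On deck: three spring mounts that look alike, each a round black pad on a coil spring with a steel release tab.
- left_pad (a point): Centre of the flat top of the pad of the left mount (shaker frame x 47.5, y 82 mm), at rest: 136 mm above the table, pad 44 mm across. Fixed to the shaker, so it does not sink with the pad; axes as the shaker's.
- near_pad (a point): Centre of the flat top of the pad of the near mount (shaker frame x -95, y 0 mm), at rest: 136 mm above the table, pad 44 mm across. Fixed to the shaker, so it does not sink with the pad; axes as the shaker's.
- right_pad (a point): Centre of the flat top of the pad of the right mount (shaker frame x 47.5, y -82 mm), at rest: 136 mm above the table, pad 44 mm across. Fixed to the shaker, so it does not sink with the pad; axes as the shaker's.
- left_tab (a point): Push spot on top of the standing release tab of the left mount, 58 mm in front (-x) of the pad's axis, 124 mm above the table; axes as the shaker's and fixed to it. The tab is a paddle 23 mm wide, 44 mm long, rising at 40 degrees towards -x from a hinge pin along y, 24 mm behind (+x) and 22 mm below this spot. Fully down it slopes 1 degree and is here 105 mm above the table.
- near_tab (a point): Push spot on top of the standing release tab of the near mount, 58 mm in front (-x) of the pad's axis, 124 mm above the table; axes as the shaker's and fixed to it. The tab is a paddle 23 mm wide, 44 mm long, rising at 40 degrees towards -x from a hinge pin along y, 24 mm behind (+x) and 22 mm below this spot. Fully down it slopes 1 degree and is here 105 mm above the table.
- right_tab (a point): Push spot on top of the standing release tab of the right mount, 58 mm in front (-x) of the pad's axis, 124 mm above the table; axes as the shaker's and fixed to it. The tab is a paddle 23 mm wide, 44 mm long, rising at 40 degrees towards -x from a hinge pin along y, 24 mm behind (+x) and 22 mm below this spot. Fully down it slopes 1 degree and is here 105 mm above the table.
- pad_1 (a joint): How far pad 1 is pressed down (m): 0 at rest, 0.014 at its stop, negative if pulled up. It springs back. Healthy springs take 0.85 to 1 N per mm, the worn one 0.3. The number does not tell the place: which of mounts 1 to 3 stands left, near or right changes from run to run.
- pad_2 (a joint): How far pad 2 is pressed down (m): 0 at rest, 0.014 at its stop, negative if pulled up. It springs back. Healthy springs take 0.85 to 1 N per mm, the worn one 0.3. The number does not tell the place: which of mounts 1 to 3 stands left, near or right changes from run to run.
- pad_3 (a joint): How far pad 3 is pressed down (m): 0 at rest, 0.014 at its stop, negative if pulled up. It springs back. Healthy springs take 0.85 to 1 N per mm, the worn one 0.3. The number does not tell the place: which of mounts 1 to 3 stands left, near or right changes from run to run.
- tab_1 (a joint): Angle of the release tab of the same mount as pad 1 (rad): 0 standing, 0.68 fully down. It turns stiffly (about 4 N at the push spot) and stays where it is left.
- tab_2 (a joint): Angle of the release tab of the same mount as pad 2 (rad): 0 standing, 0.68 fully down. It turns stiffly (about 4 N at the push spot) and stays where it is left.
- tab_3 (a joint): Angle of the release tab of the same mount as pad 3 (rad): 0 standing, 0.68 fully down. It turns stiffly (about 4 N at the push spot) and stays where it is left.
- nut_center (a point): Bystander: centre of a loose steel wing nut, 50 mm over its wings and 25 mm high, standing on the deck behind the drive head.
- brush: Bystander: hand brush lying on the table to the right of the shaker; origin at its underside, length along its x.
- bowl: Bystander: white bowl, 120 mm across and 50 mm high, on the table to the left of the shaker; origin at the centre of its underside.

How it is judged:
By the outcome, as a careful person would: the job done as asked, in the order asked, and still so for the second after the job is handed in, with the robot touching nothing.
It also fails if it takes over 54 s, if anything falls off the work surface, if the arm or the gripper's body presses on something with over 40 N, if the wrist force passes 120 N, or if a joint passes its speed limit or range.

## Working session

There is one attempt and no reset: what is moved stays moved. The work goes in short steps, Python scripts to look and compute and a tool call to move; the robot and the scene stay as the last step left them, time stands still between calls to the robot, and variables do not carry over. Pictures are saved under pics/ and viewed, about 8 in all and at most 12, crops included, and the job is handed in when it is done.

Besides the shell and the picture viewer there is one more tool, called after "Request:" as name(argument=value, ...), one argument or row to a line, values as JSON. move_arm: Moves the arm, as the interface text tells. Its arguments: {"type":"object","properties":{"moves":{"type":"array"}},"required":["moves"]}

```bash
mkdir -p pics; python3 - <<'E'
from rig import readout, imaging
import cv2,pickle
s=readout.read_state();print(s)
for n in("scene","top"):
    d=imaging.snapshot(n);cv2.imwrite(f"pics/{n}0.png",d["frame"]);pickle.dump(d,open(n+"0.pkl","wb"))
    print(n,d["fov_y"],d["cx"],d["cy"],d["extrinsics"])
E
```

```text
{'time': 0.0, 'q': array([-1.42106361e+00,  2.21208480e-01,  1.52763767e+00,  8.11673510e-06,
        1.39472175e+00, -1.26110493e-01]), 'dq': array([ 0.00053988,  0.00065386, -0.00059308,  0.00067967,  0.00135572,
       -0.0012423 ]), 'tau': array([ 5.82744560e-04, -4.96898031e+01, -3.89393091e+01, -1.71114234e-04,
        1.11267032e-02, -5.01154616e-06]), 'tool_pos': array([ 0.17012294, -0.60075388,  0.23019613]), 'ee_rot': array([-1.32572445,  1.0045969 , -1.00225538]), 'contact_force': array([ 0.55576906, -0.12889247, -0.12589078]), 'torque': array([-0.0313965 ,  0.07481559, -0.00868479]), 'gripper_width': 1.0005275990319136}
scene 55.865308148176254 257.2895218771138 187.7830961027084 [[ 0.45116494  0.70977851 -0.5409849   0.99559263]
 [ 0.89230185 -0.34807776  0.28747049 -0.19328616]
 [ 0.01573557 -0.61241843 -0.79037716  0.70913815]
 [ 0.          0.          0.          1.        ]]
top 43.546677542500916 253.80039945339524 189.51674182242536 [[ 2.82432683e-02 -9.94475233e-01  1.01100591e-01  5.02825226e-01]
 [-9.99601065e-01 -2.81154580e-02  2.68914761e-03  4.02259212e-02]
 [ 1.68198721e-04 -1.01136209e-01 -9.94872574e-01  1.23178979e+00]
 [ 0.00000000e+00  0.00000000e+00  0.00000000e+00  1.00000000e+00]]
```

View pics/top0.png

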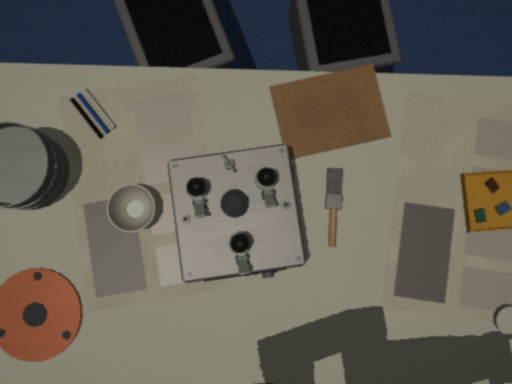

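View pics/scene0.png

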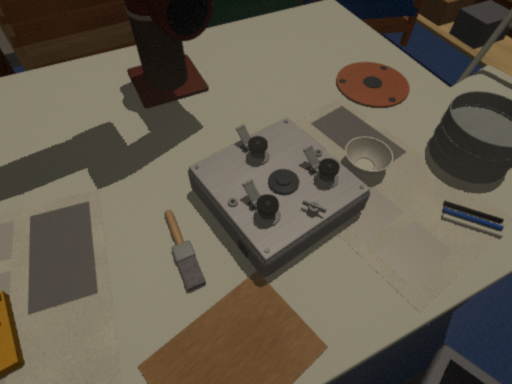

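```bash
cat > h.py <<'E'
import numpy as np,cv2,pickle
from scipy.spatial.transform import Rotation as R
def f(d): return d["frame"].shape[0]/2/np.tan(np.radians(d["fov_y"])/2)
def cast(d,u,v,z):
    E=d["extrinsics"];r=E[:3,:3]@np.array([(u-d["cx"])/f(d),(v-d["cy"])/f(d),1]);o=E[:3,3]
    return o+r*(z-o[2])/r[2]
def proj(d,p):
    E=d["extrinsics"];c=E[:3,:3].T@(np.array(p)-E[:3,3]);return c[0]/c[2]*f(d)+d["cx"],c[1]/c[2]*f(d)+d["cy"]
def load(n): return pickle.load(open(n+".pkl","rb"))
E
python3 - <<'E'
from h import *
print(R.from_rotvec([-1.32572445,1.0045969,-1.00225538]).as_matrix().round(3))
for n in("top0","scene0"):
    d=load(n);g=cv2.cvtColor(d["frame"],cv2.COLOR_BGR2GRAY)
    box=(150,310,130,300) if n=="top0" else (180,380,110,270)
    m=np.zeros_like(g);m[box[2]:box[3],box[0]:box[1]]=(g[box[2]:box[3],box[0]:box[1]]<50)*255
    cs,_=cv2.findContours(m,cv2.RETR_EXTERNAL,cv2.CHAIN_APPROX_NONE)
    for c in cs:
        if 100<cv2.contourArea(c)<2500:
            (u,v),r=cv2.minEnclosingCircle(c);print(n,round(u,1),round(v,1),round(r,1),cv2.contourArea(c),"z136",cast(d,u,v,.136)[:2].round(4),"z108",cast(d,u,v,.108)[:2].round(4))
a=load("top0")["frame"][130:290,160:310];a=cv2.resize(a,None,fx=4,fy=3.7,interpolation=2)
b=load("scene0")["frame"][110:270,180:380];b=cv2.resize(b,None,fx=4,fy=3.7,interpolation=2)
cv2.imwrite("pics/t1.png",cv2.convertScaleAbs(a,alpha=1.6));cv2.imwrite("pics/s1.png",cv2.convertScaleAbs(b,alpha=1.6))
E
```

```text
[[ 0.272 -0.     0.962]
 [-0.962  0.002  0.272]
 [-0.002 -1.     0.   ]]
top0 240.3 242.0 10.2 270.0 z136 [0.4937 0.0705] z108 [0.4935 0.0712]
top0 234.7 202.7 13.1 496.0 z136 [0.5826 0.0859] z108 [0.5846 0.087 ]
top0 197.5 187.5 10.8 281.0 z136 [0.6152 0.1723] z108 [0.618  0.1757]
top0 267.3 176.4 9.9 246.5 z136 [0.6454 0.0131] z108 [0.649  0.0124]
scene0 262.3 207.9 16.4 435.0 z136 [0.651  0.0017] z108 [0.6342 0.0113]
scene0 278.0 187.5 88.7 1519.5 z136 [0.621  0.0528] z108 [0.6027 0.0648]
scene0 282.5 184.0 14.1 159.5 z136 [0.6171 0.0653] z108 [0.5986 0.0779]
scene0 328.1 170.7 11.9 343.5 z136 [0.6282 0.1682] z108 [0.6103 0.1859]
scene0 257.0 148.2 11.5 295.5 z136 [0.5052 0.0642] z108 [0.4812 0.0767]
```

View pics/t1.png

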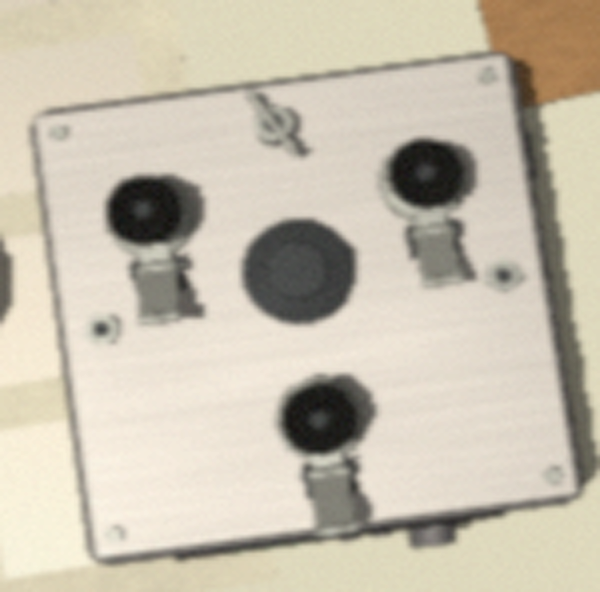

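View pics/s1.png

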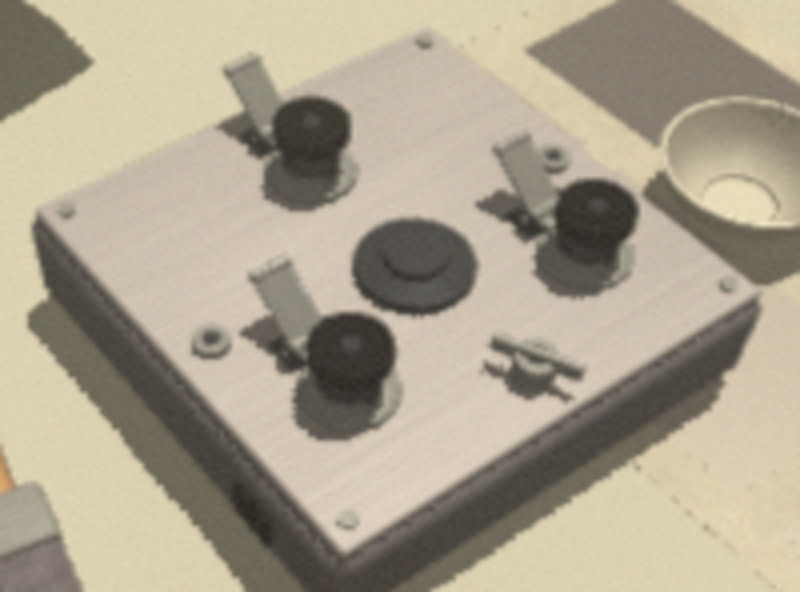

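```bash
cat >> h.py <<'E'
L=dict(left=(.0475,.082),near=(-.095,0),right=(.0475,-.082))
E
python3 - <<'E'
from h import *
from scipy.optimize import least_squares
t,s=load("top0"),load("scene0")
px={"top":(t,dict(left=(196.25,186.8),right=(266.5,176.8),near=(239.5,243))),"scene":(s,dict(left=(329.25,165.4),right=(267.5,202.7),near=(258,142.4)))}
M={n:{k:cast(d,*p,.136)[:2] for k,p in q.items()} for n,(d,q) in px.items()}
def pt(x,l): c,q=np.cos(x[2]),np.sin(x[2]);return np.array([x[0]+c*l[0]-q*l[1],x[1]+q*l[0]+c*l[1]])
for sel in(["top"],["scene"],["top","scene"]):
    r=least_squares(lambda x:np.concatenate([pt(x,L[k])-M[n][k] for n in sel for k in L]),[.58,.08,.1])
    print(sel,r.x.round(4),(r.fun*1000).round(1))
print("head",cast(t,234.5,203,.108),M)
x=r.x
for k,l in L.items(): print(k,"pad",pt(x,l).round(4),"tab",pt(x,(l[0]-.058,l[1])).round(4))
E
```

```text
['top'] [0.5842 0.0874 0.167 ] [ 0.7  0.9 -1.  -0.5  0.3 -0.4]
['scene'] [0.584  0.0897 0.168 ] [ 0.2 -0.1 -0.  -0.2 -0.2  0.4]
['top', 'scene'] [0.5841 0.0886 0.1675] [ 0.5  2.1 -1.1  0.6  0.2  0.8  0.4 -1.3  0.1 -1.3 -0.1 -0.8]
head [0.58400363 0.08757428 0.108     ] {'top': {'left': array([0.6167106 , 0.17525618]), 'right': array([0.64436252, 0.01485048]), 'near': array([0.49150922, 0.07213604])}, 'scene': {'left': array([0.61686198, 0.17863644]), 'right': array([0.64472805, 0.01644217]), 'near': array([0.49035711, 0.07404377])}}
left pad [0.6173 0.1773] tab [0.5601 0.1677]
near pad [0.4904 0.0727] tab [0.4332 0.0631]
right pad [0.6446 0.0156] tab [0.5874 0.006 ]
```

Request:
move_arm(
  moves=[
    [[0, -0.08, 0, 0.08, 0], [0, -0.17, 0, 0.17, 0], [0, -0.27, 0, 0.27, 0], [0, -0.36, 0, 0.37, 0], [0, -0.45, 0, 0.46, 0], [0, -0.54, 0, 0.55, 0], [0, -0.63, 0, 0.64, 0], [0, -0.697, 0, 0.713, 0]],
  ],
)

```text
time: 0.77
tool_pos: [0.3197, -0.3392, 0.2309]
ee_rot: [-1.326, 1.004, -1.002]
contact_force: [1.5, -0.6, -0.5]
gripper_width: -0.002
```

Request:
move_arm(
  moves=[
    [[0, -0.08, 0, 0.08, 0], [0, -0.17, 0, 0.17, 0], [0, -0.27, 0, 0.27, 0], [0, -0.36, 0, 0.37, 0], [0, -0.45, 0, 0.46, 0], [0, -0.54, 0, 0.55, 0], [0, -0.63, 0, 0.64, 0], [0, -0.697, 0, 0.713, 0]],
  ],
)

```text
time: 1.43
tool_pos: [0.4684, -0.0797, 0.2311]
ee_rot: [-1.327, 1.003, -1.002]
contact_force: [0.0, 0.2, 0.7]
gripper_width: -0.004
```

Request:
move_arm(
  moves=[
    [[0, -0.08, 0, 0.08, 0], [0, -0.17, 0, 0.17, 0], [0, -0.27, 0, 0.27, 0], [0, -0.36, 0, 0.37, 0], [0, -0.45, 0, 0.46, 0], [0, -0.54, 0, 0.55, 0], [0, -0.63, 0, 0.64, 0], [0, -0.697, 0, 0.713, 0]],
  ],
)

```text
time: 2.1
tool_pos: [0.6172, 0.1799, 0.2305]
ee_rot: [-1.328, 1.004, -1.002]
contact_force: [-0.1, -0.3, -0.4]
gripper_width: 0.002
```

Request:
move_arm(
  moves=[
    [[0, 0.004, 0.05, -0.001, 0], [0, 0.008, 0.1, -0.002, 0], [0, 0.008, 0.15, -0.002, 0], [0, 0.008, 0.2, -0.002, 0], [0, 0.008, 0.24, -0.002, 0], [0, 0.008, 0.27, -0.002, 0], [0, 0.008, 0.285, -0.002, 0], [0, 0.008, 0.295, -0.002, 0]],
  ],
)

```text
time: 2.77
tool_pos: [0.6166, 0.1744, 0.1421]
ee_rot: [-1.328, 1.004, -1.003]
contact_force: [1.0, 0.8, -0.0]
gripper_width: 0.004
```

```bash
cat > look.py <<'E'
import sys;from h import *;from rig import imaging,readout
n=sys.argv[1];d=imaging.snapshot(n);print(readout.read_state()["tool_pos"],readout.read_state()["contact_force"])
u=[int(a) for a in sys.argv[3:7]];a=d["frame"][u[2]:u[3],u[0]:u[1]]
cv2.imwrite(f"pics/{sys.argv[2]}.png",cv2.convertScaleAbs(cv2.resize(a,None,fx=4,fy=4,interpolation=2),alpha=1.6))
E
python3 look.py scene c1 220 390 90 230
```

```text
[0.61664117 0.17434668 0.1420504 ] [-0.57008219 -0.18157041  0.91591833]
```

View pics/c1.png

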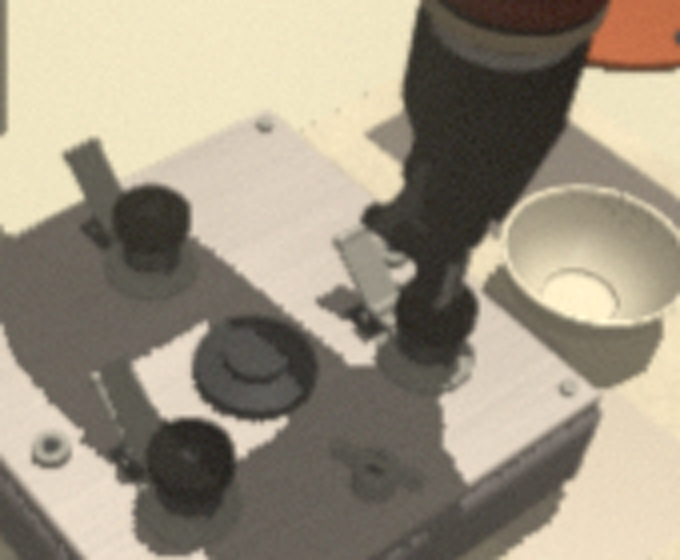

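Request:
move_arm(
  moves=[
    [[0, -0.004, 0.005, 0.001, 0], [0, -0.008, 0.012, 0.003, 0], [0, -0.008, 0.02, 0.003, 0], [0, -0.008, 0.028, 0.003, 0], [0, -0.008, 0.036, 0.003, 0], [0, -0.008, 0.044, 0.003, 0], [0, -0.008, 0.05, 0.003, 0], [0, -0.008, 0.053, 0.003, 0]],
  ],
)

```text
time: 3.48
tool_pos: [0.6175, 0.1772, 0.1271]
ee_rot: [-1.326, 1.003, -1.004]
contact_force: [0.1, 1.5, 2.6]
gripper_width: -0.002
```

```bash
cat > st.py <<'E'
from rig import readout
import sys
s=readout.read_state();print(s["time"],s["tool_pos"].round(4),s["contact_force"].round(2),s["torque"].round(2))
E
python3 st.py
```

```text
3.4833 [0.6175 0.1772 0.1271] [0.07 1.49 2.63] [ 0.15 -0.14 -0.01]
```

Request:
move_arm(
  moves=[
    [[0, 0, 0.002, 0, 0], [0, 0, 0.004, 0, 0], [0, 0, 0.004, 0, 0], [0, 0, 0.004, 0, 0], [0, 0, 0.004, 0, 0], [0, 0, 0.004, 0, 0], [0, 0, 0.004, 0, 0], [0, 0, 0.004, 0, 0]],
  ],
)

```text
time: 4.15
tool_pos: [0.6173, 0.1771, 0.1259]
ee_rot: [-1.327, 1.003, -1.004]
contact_force: [2.0, 0.9, 3.3]
gripper_width: 0.003
```

Request:
move_arm(
  moves=[
    [[0, 0, -0.005, 0, 0], [0, 0, -0.02, 0, 0], [0, 0, -0.04, 0, 0], [0, 0, -0.07, 0, 0], [0, 0, -0.11, 0, 0], [0, 0, -0.15, 0, 0], [0, 0, -0.19, 0, 0], [0, 0, -0.2, 0, 0]],
  ],
)

```text
time: 4.82
tool_pos: [0.6186, 0.1773, 0.1895]
ee_rot: [-1.324, 1.0, -1.006]
contact_force: [0.6, 0.1, 1.6]
gripper_width: -0.001
```

Request:
move_arm(
  moves=[
    [[0, 0.02, 0, -0.05, 0], [0, 0.06, 0, -0.14, 0], [0, 0.1, 0, -0.23, 0], [0, 0.14, 0, -0.32, 0], [0, 0.18, 0, -0.41, 0], [0, 0.21, 0, -0.48, 0], [0, 0.22, 0, -0.502, 0], [0, 0.22, 0, -0.502, 0]],
  ],
)

```text
time: 5.48
tool_pos: [0.4896, 0.0718, 0.1862]
ee_rot: [-1.326, 1.004, -1.005]
contact_force: [0.3, -0.2, -0.3]
gripper_width: 0.001
```

Request:
move_arm(
  moves=[
    [[0, 0, 0.02, 0, 0], [0, 0, 0.05, 0, 0], [0, 0, 0.08, 0, 0], [0, 0, 0.11, 0, 0], [0, 0, 0.13, 0, 0], [0, 0, 0.145, 0, 0], [0, 0, 0.15, 0, 0], [0, 0, 0.15, 0, 0]],
  ],
)

```text
time: 6.15
tool_pos: [0.4898, 0.0726, 0.14]
ee_rot: [-1.328, 1.005, -1.003]
contact_force: [-0.4, -0.4, 1.0]
gripper_width: -0.005
```

```bash
python3 st.py
```

```text
6.15 [0.4898 0.0726 0.14  ] [-0.44 -0.44  1.04] [ 0.06  0.   -0.04]
```

Well placed; press 14 mm further to z ≈ 0.126.

Request:
move_arm(
  moves=[
    [[0, 0, 0.006, 0, 0], [0, 0, 0.012, 0, 0], [0, 0, 0.02, 0, 0], [0, 0, 0.028, 0, 0], [0, 0, 0.036, 0, 0], [0, 0, 0.042, 0, 0], [0, 0, 0.047, 0, 0], [0, 0, 0.047, 0, 0]],
  ],
)

```text
time: 6.82
tool_pos: [0.4907, 0.0725, 0.1273]
ee_rot: [-1.326, 1.003, -1.004]
contact_force: [-1.6, -0.5, 7.2]
gripper_width: -0.0
```

Request:
move_arm(
  moves=[
    [[0, 0, 0, 0, 0], [0, 0, 0, 0, 0], [0, 0, 0, 0, 0], [0, 0, 0, 0, 0], [0, 0, 0, 0, 0], [0, 0, 0, 0, 0], [0, 0, 0, 0, 0], [0, 0, 0, 0, 0]],
  ],
)

```text
time: 7.48
tool_pos: [0.4907, 0.0725, 0.1276]
ee_rot: [-1.326, 1.003, -1.004]
contact_force: [-2.0, -0.4, 7.8]
gripper_width: 0.0
```

Request:
move_arm(
  moves=[
    [[0, 0, 0.003, 0, 0], [0, 0, 0.005, 0, 0], [0, 0, 0.006, 0, 0], [0, 0, 0.006, 0, 0], [0, 0, 0.006, 0, 0], [0, 0, 0.006, 0, 0], [0, 0, 0.006, 0, 0], [0, 0, 0.006, 0, 0]],
  ],
)

```text
time: 8.15
tool_pos: [0.4907, 0.0725, 0.126]
ee_rot: [-1.326, 1.003, -1.004]
contact_force: [-2.2, 0.4, 9.4]
gripper_width: -0.0
```

Request:
move_arm(
  moves=[
    [[0, 0, -0.005, 0, 0], [0, 0, -0.02, 0, 0], [0, 0, -0.04, 0, 0], [0, 0, -0.07, 0, 0], [0, 0, -0.11, 0, 0], [0, 0, -0.15, 0, 0], [0, 0, -0.19, 0, 0], [0, 0, -0.2, 0, 0]],
  ],
)

```text
time: 8.82
tool_pos: [0.4916, 0.0725, 0.1879]
ee_rot: [-1.325, 1.001, -1.006]
contact_force: [-0.7, -0.2, -0.1]
gripper_width: -0.002
```

Request:
move_arm(
  moves=[
    [[0, 0.03, 0, 0.04, 0], [0, 0.09, 0, 0.12, 0], [0, 0.15, 0, 0.21, 0], [0, 0.21, 0, 0.29, 0], [0, 0.27, 0, 0.37, 0], [0, 0.31, 0, 0.42, 0], [0, 0.322, 0, 0.443, 0], [0, 0.322, 0, 0.443, 0]],
  ],
)

```text
time: 9.48
tool_pos: [0.6453, 0.0152, 0.1845]
ee_rot: [-1.327, 1.005, -1.004]
contact_force: [-1.3, -0.8, -0.1]
gripper_width: -0.002
```

Request:
move_arm(
  moves=[
    [[0, 0, 0.02, 0, 0], [0, 0, 0.05, 0, 0], [0, 0, 0.08, 0, 0], [0, 0, 0.11, 0, 0], [0, 0, 0.13, 0, 0], [0, 0, 0.145, 0, 0], [0, 0, 0.15, 0, 0], [0, 0, 0.15, 0, 0]],
  ],
)

```text
time: 10.15
tool_pos: [0.644, 0.0159, 0.1392]
ee_rot: [-1.328, 1.004, -1.003]
contact_force: [-0.8, 0.7, 1.1]
gripper_width: -0.002
```

```bash
python3 st.py
```

```text
10.15 [0.644  0.0159 0.1392] [-0.79  0.7   1.07] [-0.01  0.03  0.  ]
```

Request:
move_arm(
  moves=[
    [[0, 0, 0.006, 0, 0], [0, 0, 0.012, 0, 0], [0, 0, 0.02, 0, 0], [0, 0, 0.028, 0, 0], [0, 0, 0.036, 0, 0], [0, 0, 0.042, 0, 0], [0, 0, 0.048, 0, 0], [0, 0, 0.05, 0, 0]],
  ],
)

```text
time: 10.82
tool_pos: [0.6449, 0.0157, 0.1262]
ee_rot: [-1.326, 1.002, -1.005]
contact_force: [-3.5, 0.6, 9.2]
gripper_width: -0.004
```

Request:
move_arm(
  moves=[
    [[0, 0, 0, 0, 0], [0, 0, 0, 0, 0], [0, 0, 0, 0, 0], [0, 0, 0, 0, 0], [0, 0, 0, 0, 0], [0, 0, 0, 0, 0], [0, 0, 0, 0, 0], [0, 0, 0, 0, 0]],
  ],
)

```text
time: 11.48
tool_pos: [0.645, 0.0157, 0.1266]
ee_rot: [-1.326, 1.002, -1.005]
contact_force: [-2.4, -0.1, 9.2]
gripper_width: 0.0
```

Request:
move_arm(
  moves=[
    [[0, 0, -0.005, 0, 0], [0, 0, -0.02, 0, 0], [0, 0, -0.04, 0, 0], [0, 0, -0.07, 0, 0], [0, 0, -0.11, 0, 0], [0, 0, -0.15, 0, 0], [0, 0, -0.19, 0, 0], [0, 0, -0.2, 0, 0]],
  ],
)

```text
time: 12.15
tool_pos: [0.6458, 0.0156, 0.1883]
ee_rot: [-1.325, 1.0, -1.006]
contact_force: [0.2, -0.4, -0.4]
gripper_width: -0.001
```

Request:
move_arm(
  moves=[
    [[0, -0.06, 0, -0.015, 0], [0, -0.16, 0, -0.04, 0], [0, -0.26, 0, -0.06, 0], [0, -0.36, 0, -0.085, 0], [0, -0.46, 0, -0.11, 0], [0, -0.53, 0, -0.125, 0], [0, -0.564, 0, -0.133, 0], [0, -0.564, 0, -0.133, 0]],
  ],
)

```text
time: 12.82
tool_pos: [0.5584, 0.1699, 0.1846]
ee_rot: [-1.328, 1.002, -1.001]
contact_force: [0.7, -0.0, 0.2]
gripper_width: 0.002
```

Request:
move_arm(
  moves=[
    [[0, 0, 0.02, 0, 0], [0, 0, 0.05, 0, 0], [0, 0, 0.08, 0, 0], [0, 0, 0.11, 0, 0], [0, 0, 0.13, 0, 0], [0, 0, 0.14, 0, 0], [0, 0, 0.145, 0, 0], [0, 0, 0.145, 0, 0]],
  ],
)

```text
time: 13.48
tool_pos: [0.5598, 0.1674, 0.1407]
ee_rot: [-1.328, 1.004, -1.004]
contact_force: [0.2, -0.7, 0.5]
gripper_width: 0.001
```

```bash
python3 look.py scene c2 220 390 90 230
```

```text
[0.5600461  0.16758165 0.14129638] [-0.24795265  0.31802957 -0.24266983]
```

View pics/c2.png

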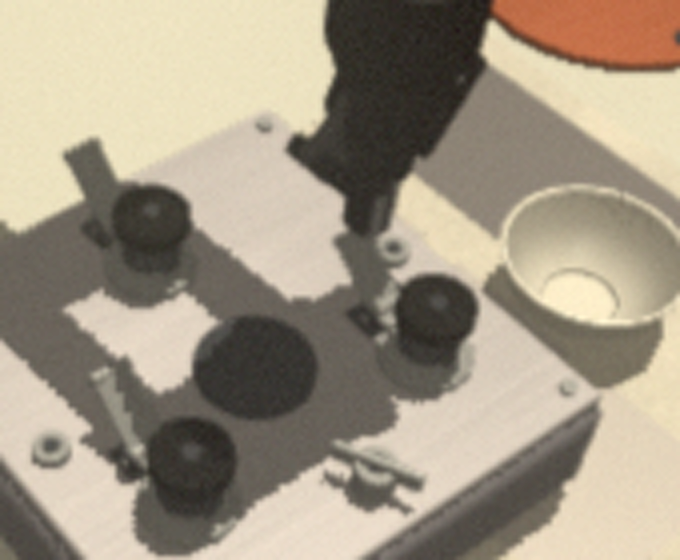

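The fingertip (about crop 365,225) stands over the left tab (360,255), and the pads are back up. Pushing down.

Request:
move_arm(
  moves=[
    [[0, 0, 0.01, 0, 0], [0, 0, 0.02, 0, 0], [0, 0, 0.032, 0, 0], [0, 0, 0.044, 0, 0], [0, 0, 0.056, 0, 0], [0, 0, 0.068, 0, 0], [0, 0, 0.08, 0, 0], [0, 0, 0.09, 0, 0]],
  ],
)

```text
time: 14.2
tool_pos: [0.5597, 0.1677, 0.114]
ee_rot: [-1.328, 1.004, -1.003]
contact_force: [-2.2, -0.2, 3.6]
gripper_width: -0.003
```

Request:
move_arm(
  moves=[
    [[0, 0, 0.005, 0, 0], [0, 0, 0.01, 0, 0], [0, 0, 0.014, 0, 0], [0, 0, 0.018, 0, 0], [0, 0, 0.022, 0, 0], [0, 0, 0.025, 0, 0], [0, 0, 0.025, 0, 0], [0, 0, 0.025, 0, 0]],
  ],
)

```text
time: 14.87
tool_pos: [0.5599, 0.1677, 0.1066]
ee_rot: [-1.327, 1.004, -1.004]
contact_force: [-0.3, -0.1, 1.4]
gripper_width: 0.001
```

Request:
move_arm(
  moves=[
    [[0, 0, 0.002, 0, 0], [0, 0, 0.004, 0, 0], [0, 0, 0.006, 0, 0], [0, 0, 0.008, 0, 0], [0, 0, 0.008, 0, 0], [0, 0, 0.008, 0, 0], [0, 0, 0.008, 0, 0], [0, 0, 0.008, 0, 0]],
  ],
)

```text
time: 15.53
tool_pos: [0.5598, 0.1677, 0.1045]
ee_rot: [-1.327, 1.004, -1.004]
contact_force: [-3.4, -0.6, 4.6]
gripper_width: 0.003
```

Request:
move_arm(
  moves=[
    [[0, 0, 0.002, 0, 0], [0, 0, 0.004, 0, 0], [0, 0, 0.005, 0, 0], [0, 0, 0.005, 0, 0], [0, 0, 0.005, 0, 0], [0, 0, 0.005, 0, 0], [0, 0, 0.005, 0, 0], [0, 0, 0.005, 0, 0]],
  ],
)

```text
time: 16.2
tool_pos: [0.5598, 0.1677, 0.1043]
ee_rot: [-1.327, 1.004, -1.004]
contact_force: [-6.8, -1.0, 12.8]
gripper_width: 0.001
```

Force rises without motion: the tab is on its stop. Lift clear and look.

Request:
move_arm(
  moves=[
    [[0, 0, -0.01, 0, 0], [0, 0, -0.03, 0, 0], [0, 0, -0.07, 0, 0], [0, 0, -0.13, 0, 0], [0, 0, -0.21, 0, 0], [0, 0, -0.3, 0, 0], [0, 0, -0.39, 0, 0], [0, 0, -0.45, 0, 0]],
  ],
)

```text
time: 16.87
tool_pos: [0.5611, 0.1679, 0.2418]
ee_rot: [-1.324, 1.001, -1.006]
contact_force: [1.3, -0.7, -0.6]
gripper_width: -0.0
```

Request:
move_arm(
  moves=[
    [[0, 0.06, 0, -0.04, 0], [0, 0.16, 0, -0.1, 0], [0, 0.26, 0, -0.16, 0], [0, 0.36, 0, -0.22, 0], [0, 0.46, 0, -0.28, 0], [0, 0.55, 0, -0.34, 0], [0, 0.64, 0, -0.4, 0], [0, 0.7, 0, -0.4, 0]],
  ],
)

```text
time: 17.53
tool_pos: [0.5, -0.0698, 0.2388]
ee_rot: [-1.327, 1.004, -1.006]
contact_force: [0.7, 0.3, 0.2]
gripper_width: 0.0
```

Request:
move_arm(
  moves=[
    [[0, 0.08, 0, 0, 0], [0, 0.18, 0, 0, 0], [0, 0.28, 0, 0, 0], [0, 0.38, 0, 0, 0], [0, 0.45, 0, 0, 0], [0, 0.5, 0, 0, 0], [0, 0.5, 0, 0, 0], [0, 0.5, 0, 0, 0]],
  ],
)

```text
time: 18.2
tool_pos: [0.5424, -0.2115, 0.238]
ee_rot: [-1.326, 1.005, -1.004]
contact_force: [0.2, 0.9, -0.8]
gripper_width: 0.001
```

```bash
python3 look.py scene c3 180 380 110 260; python3 st.py
```

```text
[ 0.54235902 -0.21074975  0.23794342] [-0.10469191 -1.01100815 -1.33047054]
18.25 [ 0.5424 -0.2107  0.2379] [-0.1  -1.01 -1.33] [-0.02  0.03 -0.01]
```

View pics/c3.png

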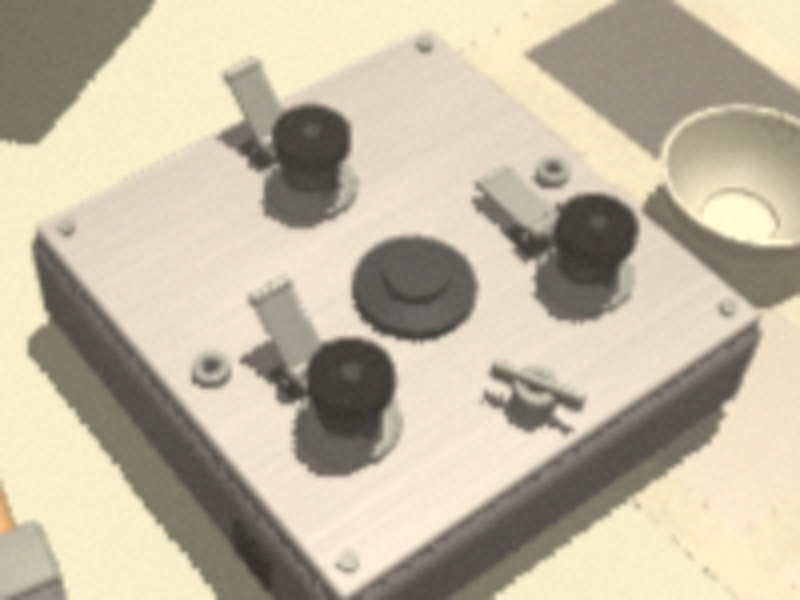

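```bash
python3 - <<'E'
from h import *
d=load("scene0");c,s=np.cos(.1675),np.sin(.1675)
def w(x,y,z):return(.5841+c*x-s*y,.0886+s*x+c*y,z)
def crop(p):u,v=proj(d,p);return round((u-180)*4),round((v-110)*4)
h=(.0475-.058+.024,.082,.102)
for a in(40,15,10,5,1):
    r=np.radians(a);n=.004 # thickness normal offset approx
    e=[(h[0]-.044*np.cos(r),y,h[2]+.044*np.sin(r)+n*np.cos(r)) for y in(.082-.0115,.082+.0115)]
    print(a,[crop(w(*p)) for p in e])
E
```

```text
40 [(494, 160), (526, 142)]
15 [(481, 170), (511, 153)]
10 [(479, 174), (510, 157)]
5 [(478, 178), (508, 161)]
1 [(477, 182), (507, 164)]
```

```bash
python3 -c "
from rig import order;print(order.close_job())"
```

```text
the job is handed in; nothing more can be done
None
```

The left mount has the soft spring. I pushed its release tab fully down, moved the arm clear and handed the job in at about 18 s of the 54 s.

| Pad (in the order pressed) | Pressed down | Force | Stiffness |
|---|---|---|---|
| Left | 10.1 mm | 3.3 N | 0.33 N/mm |
| Near | 10.0 mm | 9.4 N | 0.94 N/mm |
| Right | 9.5 mm | 9.2 N | 0.97 N/mm |

- **Left tab:** at a fingertip height of 104 mm the force rose from 4.6 to 12.8 N with almost no further movement, so the tab was on its stop. In the last picture its tip lies where a tab sloping about 1 degree should be, to within the few pixels I can judge by eye.
- **Other things:** the last scene picture shows the near and right tabs still standing, all three pads back up, and the wing nut and bowl where they were. Only part of the brush was in that crop, and I did not measure it; the arm stayed well above it.
- **Disagreement:** the two cameras differed by up to about 3 mm on the pad positions, so I used a fit to both. The force readings scatter by about 1 N, which does not affect which spring is soft.

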